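# Feel out the sticking valve on a vacuum manifold

### The arm

A 6-joint arm with a two-finger parallel gripper is mounted at the origin on the work surface. World frame = base frame: x ahead of the robot, y to its left, z up, the work surface at z = 0. Lengths are in m, angles in rad, forces in N, time in s.
With the tool pointing down it reaches from about 0.4 to 0.925 m from the base axis. Payload 3.4 kg.
Tool frame: the origin (TCP) lies midway between the tips of the shut fingers; the grasp point (between the pads) lies 19 mm behind it; z points along the fingers, y is the line along which they close (so a half turn about z gives the same grasp; the last joint's range is limited). The gripper opens to 85 mm and grips with 20 to 120 N. Pads are 22 mm wide; open, the fingers measure 114 mm over their backs; the gripper's body (76 mm by 85 mm) begins 54 mm behind the grasp point. The pads swing forward as they close: fully open they stand 13 mm farther back than shut.
Start: joints at [1.121, 0.307, 1.506, -0, 1.328, -0.073], TCP at [0.211, 0.535, 0.231] pointing down, gripper open.
Joint ranges: [-3.12, 3.12], [-1.05, 2.28], [0.14, 2.33], [-1.42, 4.57], [0.1, 2.73], [-2.68, 2.68]. Speed limits (rad/s): [2.57, 2.57, 3.14, 3.14, 3.14, 3.14].

### API

Orientations are given as a 3x3 rotation matrix whose columns are the frame's x, y, z axes.
In Python, from bench import r gives the robot as it stands. The module is installed in compiled form; this text tells all that it offers.
- The arm moves only by the tool move_arm, never from a script. Its argument "rows" is a list that holds one entry, the list of rows, each a list of 5 numbers: the finger opening in m, from 0 to 0.0854, then the shift along the world's x, y, z in m, then the turn about the world's z in rad. In form: [[[grip, dx, dy, dz, twist], ...]]. A call has 1 to 20 rows; each row is the pose to reach, as a shift and turn from the pose commanded when the call began; what a row does not reach only later rows make up. A row lasts 1/10 s, in which the tool goes at most 50 mm and 8.59 degrees, less where a joint would pass 70% of its speed; a pose out of reach is approached as far as the arm can. A call with a gripper value outside its range is refused whole. The fingers move at their own pace and stop on an object; "grip_force" is the grip in N (left out, the last holds). Time passes only in rows, so rows that repeat a pose let the fingers close. It gives the time, the measured TCP pose, the force, the opening and the grip force at its end, in the units of the state.
- r.get_obs(): the state, without advancing time (a new reading comes with each control period).
- r.capture(name): name is "side" or "top"; returns a dict with "color" (400x640x3 uint8, red, green, blue), "intrinsics" (3x3 intrinsics, pixels), "distortion" ([k1, k2, p1, p2, k3] as OpenCV has them; the pictures are not rectified), "world_from_camera" (4x4, takes a point from camera to world coordinates). Camera axes: x right, y down, z forward; pixel columns grow to the right and rows downward; lengths in m; the calibration is good to about 2 mm. A picture is of the moment at which its call begins. There is no depth.
- r.close_job(): hands the job in; it is judged then, once.
Trained networks look in the newest picture that a camera, given by its name, has taken for a name from the list of things; names that differ only in an ending like _2 or _b are one class to them, and where a whole thing is asked for, a point or a joint stands for the part that bears it (a point fixed in the world has none). Each returns a list of dicts, best first, with "p" (0 to 1); they miss things now and then, are a little off and sometimes report something else, mostly with a low value. They report only what shows in the picture. A call takes as long as a camera call.
- r.spot_in(camera, name): "box" ([centre column, centre row, width, height] in pixels, round what is visible of it).
- r.cut_out(camera, name): "pixels" (400x640 bool, what is visible of it) and "box" ([centre column, centre row, width, height] in pixels, round what is visible of it).
The state is a dict: "clock": time; "q": joint angles; "dq": joint speeds; "effort": joint torques, N m; "eef_pos": TCP position; "tcp_rot": TCP orientation; "ft_force": force on the tool from outside, world axes, zero at the start; "ft_torque": the same for the moment, N m; "grip_width": finger opening in m; "finger_force": force on a finger pad.
Only numpy, scipy, OpenCV 4.12 (cv2) and the standard library are available. Lean on these libraries where they do the work, as an engineer would, in place of code of your own. Each camera call takes 0.05 s, during which the arm holds its last target. There are 200 camera calls.

### The job

Before the hoses go on, check the three lever valves of the vacuum manifold: swing each lever from shut towards open and feel how it turns. Two turn freely and evenly: leave those fully open. One binds part-way: swing it until you feel it bind, do not force it, and put it back fully shut; leave the glassware and jars where they stand.

Things in the scene. Friction and masses are not known exactly. Their poses are not given: they have to be found in the camera images.
- header: the manifold's header: aluminium bar 40 x 40 mm, 460 mm long, level on two feet screwed to the bench, its top 95 mm (at the feet 102 mm) high; a round gauge (50 mm, top 160 mm high) stands on its -y end, the inlet barb is at its +y end. Origin: on the bench under the middle of the bar; y along the bar, x level, pointing to the rear, away from the valves.
- valve_a: one of three outwardly identical brass ball valves on the front (-x) face of the header, 140 mm apart; a is the one next to the gauge, c the one next to the inlet barb. Any of the three may be the one that binds. Origin: on the bench straight below the lever's vertical turning axis; same axes as the header. Body 32 mm wide, 60 to 91 mm high; empty hose barb reaching 61 mm from the axis towards -x.
- lever_a (a joint): lever of valve_a (rad). 0 = shut: lever along the bar, pointing to the valve's +y; opens counter-clockwise from above to 1.571 = open: pointing to -x over the barb. Firm stops at both ends; stays where left. A free one takes an even 2 to 4 N at the sleeve; the one that binds starts so, but from some angle in 0.4 to 1.0 it climbs springily, about 1.5 N per mm; 12 N is forcing it.
- grip_a (a point): middle of the black rubber sleeve on the lever of valve_a: 66 mm from the turning axis, 122 mm high. Sleeve 56 mm long (38 to 94 mm from the axis), 20 mm wide, 12 mm high; only the lever itself and the gauge are higher than 103 mm near it, so fingertips can reach down to 107 mm beside it. y points outward along the lever, z up.
- valve_b: one of three outwardly identical brass ball valves on the front (-x) face of the header, 140 mm apart; a is the one next to the gauge, c the one next to the inlet barb. Any of the three may be the one that binds. Origin: on the bench straight below the lever's vertical turning axis; same axes as the header. Body 32 mm wide, 60 to 91 mm high; empty hose barb reaching 61 mm from the axis towards -x.
- lever_b (a joint): lever of valve_b (rad). 0 = shut: lever along the bar, pointing to the valve's +y; opens counter-clockwise from above to 1.571 = open: pointing to -x over the barb. Firm stops at both ends; stays where left. A free one takes an even 2 to 4 N at the sleeve; the one that binds starts so, but from some angle in 0.4 to 1.0 it climbs springily, about 1.5 N per mm; 12 N is forcing it.
- grip_b (a point): middle of the black rubber sleeve on the lever of valve_b: 66 mm from the turning axis, 122 mm high. Sleeve 56 mm long (38 to 94 mm from the axis), 20 mm wide, 12 mm high; only the lever itself and the gauge are higher than 103 mm near it, so fingertips can reach down to 107 mm beside it. y points outward along the lever, z up.
- valve_c: one of three outwardly identical brass ball valves on the front (-x) face of the header, 140 mm apart; a is the one next to the gauge, c the one next to the inlet barb. Any of the three may be the one that binds. Origin: on the bench straight below the lever's vertical turning axis; same axes as the header. Body 32 mm wide, 60 to 91 mm high; empty hose barb reaching 61 mm from the axis towards -x.
- lever_c (a joint): lever of valve_c (rad). 0 = shut: lever along the bar, pointing to the valve's +y; opens counter-clockwise from above to 1.571 = open: pointing to -x over the barb. Firm stops at both ends; stays where left. A free one takes an even 2 to 4 N at the sleeve; the one that binds starts so, but from some angle in 0.4 to 1.0 it climbs springily, about 1.5 N per mm; 12 N is forcing it.
- grip_c (a point): middle of the black rubber sleeve on the lever of valve_c: 66 mm from the turning axis, 122 mm high. Sleeve 56 mm long (38 to 94 mm from the axis), 20 mm wide, 12 mm high; only the lever itself and the gauge are higher than 103 mm near it, so fingertips can reach down to 107 mm beside it. y points outward along the lever, z up.
- jar_a: clear specimen jar with white screw lid, 52 mm across, 60 mm high, standing between the valves; a bystander; origin at the centre of its underside.
- jar_b: the same kind of jar, between the valves; a bystander; origin at the centre of its underside.
- jar_c: the same kind of jar, on the left of the bench; a bystander; origin at the centre of its underside.
- dish: culture dish with a black foot, 92 mm across, 64 mm high, behind the manifold; a bystander; origin at the centre of its underside.
- beaker: glass beaker, 84 mm across, 110 mm high, right of the manifold; a bystander; origin at the centre of its underside.
- flask: small conical flask with black cap, 56 mm across, 78 mm high, on the left; a bystander; origin at the centre of its underside.
- tube: capped 50 ml tube standing on its end, 34 mm across, 110 mm high, left of the manifold; a bystander; origin at the centre of its underside.
- rack: blue wire rack with test tubes, 88 x 172 mm, 136 mm high, behind the manifold; a bystander; origin at the centre of its underside.

How it is judged:
On the way:
1. the lever of the valve that binds has been swung open until its resistance is felt to climb (contact force between scored_seat and anything else above 4 N), for 0.05 s.
At the end, for the whole second after the job is handed in: The levers of the two free valves are fully open (within 0.1 rad of the open stop), that of the one that binds (it cannot be opened without forcing it) is fully shut again (within 0.09 rad of the shut stop), all three at rest; the bystanders are where they stood (((value of joint lever_a below 0.09 rad and value of joint each of lever_b, lever_c above 1.47 rad) or (value of joint each of lever_a, lever_c above 1.47 rad and value of joint lever_b below 0.09 rad) or (value of joint each of lever_a, lever_b above 1.47 rad and value of joint lever_c below 0.09 rad)) and not (velocity of joint lever_a above 0.05 rad/s) and not (velocity of joint lever_a below -0.05 rad/s) and not (velocity of joint lever_b above 0.05 rad/s) and not (velocity of joint lever_b below -0.05 rad/s) and not (velocity of joint lever_c above 0.05 rad/s) and not (velocity of joint lever_c below -0.05 rad/s)); the robot touches nothing.
It fails at once if the binding lever is forced: pushed on until it resists with over 1 N m (about 15 N at the middle of the sleeve) (contact force between scored_seat and anything else above 25 N).
It fails at once if a bystander is knocked over or shoved more than 30 mm (distance of any of jar_a, jar_b, jar_c, dish, beaker, flask, tube, rack from where it was at the start of the episode above 0.03 m or angle between any of jar_a, jar_b, jar_c, dish, beaker, flask, tube, rack's own z axis and vertical above 0.5 rad).
It also fails if it takes over 67 s, if anything falls off the work surface, if the arm or the gripper's body presses on something with over 40 N, if the wrist force passes 120 N, or if a joint passes its speed limit or range.

## Working session

There is one attempt and no reset: what is moved stays moved. The work goes in short steps, Python scripts to look and compute and a tool call to move; the robot and the scene stay as the last step left them, time stands still between calls to the robot, and variables do not carry over. Pictures are saved under pics/ and viewed, at most 10 in all, crops included, and the job is handed in when it is done.

Besides the shell and the picture viewer there is one more tool, called after "Request:" in YAML: its name, and indented under it one key for each argument. move_arm: Moves the arm, as the interface text tells. Its arguments: {"type":"object","properties":{"rows":{"type":"array","items":{"type":"array","items":{"type":"array","items":{"type":"number"}}}},"grip_force":{"type":"number"}},"required":["rows"]}

```bash
mkdir -p pics; cat > h.py <<'E'
import numpy as np, cv2
from bench import r
def ray(c,uv):
    p=cv2.undistortPoints(np.array([[uv]],float),c["intrinsics"],np.array(c["distortion"]))[0,0]
    T=np.array(c["world_from_camera"]); d=T[:3,:3]@[p[0],p[1],1]; return T[:3,3],d
def at(c,uv,z):
    o,d=ray(c,uv); return o+d*(z-o[2])/d[2]
def proj(c,P):
    T=np.linalg.inv(np.array(c["world_from_camera"])); R,_=cv2.Rodrigues(T[:3,:3])
    return cv2.projectPoints(np.array(P,float).reshape(-1,3),R,T[:3,3],c["intrinsics"],np.array(c["distortion"]))[0][:,0]
E
python3 - <<'E'
from h import *
for n in("top","side"):
    c=r.capture(n); cv2.imwrite(f"pics/{n}0.png",c["color"][...,::-1])
    print(n,np.round(c["world_from_camera"],3).tolist())
    for k in("header","valve_a","lever_a","grip_a","jar_a","beaker"):
        for d in r.spot_in(n,k): 
            if d["p"]>.3: print(k,round(d["p"],2),np.round(d["box"],1),np.round(at(c,d["box"][:2],.122 if k in("grip_a","lever_a") else .09),3))
o=r.get_obs(); print(o["eef_pos"],o["tcp_rot"],o["ft_force"],o["clock"])
E
```

```text
top [[0.001, -0.993, 0.116, 0.457], [-1.0, 0.003, 0.031, 0.001], [-0.031, -0.116, -0.993, 1.047], [0.0, 0.0, 0.0, 1.0]]
header 0.83 [352.5 192.1 202.7  39.8] [ 0.588 -0.041  0.09 ]
header 0.6 [497.1 174.2  39.6  32. ] [ 0.635 -0.421  0.09 ]
header 0.42 [360.3 125.8  34.   37.4] [ 0.767 -0.063  0.09 ]
header 0.39 [396.4 219.9  39.9  10.5] [ 0.516 -0.154  0.09 ]
header 0.32 [287.9 211.8  41.3   9.7] [0.537 0.127 0.09 ]
valve_a 0.68 [288.2 216.4  40.8  34.8] [0.525 0.126 0.09 ]
valve_a 0.64 [341.2 221.8  39.5  37.1] [ 0.511 -0.011  0.09 ]
valve_a 0.57 [398.2 225.8  41.2  37.6] [ 0.501 -0.158  0.09 ]
lever_a 0.8 [341.5 212.9  40.3   7.1] [ 0.532 -0.012  0.122]
lever_a 0.76 [287.4 210.6  40.1   6.2] [0.538 0.124 0.122]
lever_a 0.54 [395.1 219.2  33.5  10. ] [ 0.516 -0.145  0.122]
grip_a 0.8 [341.8 213.8  42.1   6.6] [ 0.529 -0.013  0.122]
grip_a 0.67 [285.5 212.2  42.3  12.4] [0.534 0.129 0.122]
grip_a 0.53 [399.  221.4  42.3  12.6] [ 0.51  -0.155  0.122]
grip_a 0.33 [326.8 230.4  17.1  16.8] [0.488 0.025 0.122]
jar_a 0.6 [327.1 231.7  24.6  21.2] [0.486 0.025 0.09 ]
jar_a 0.59 [177.5 234
[... 595 characters left out ...]
a 0.52 [295.2 160.4  23.4  32.2] [0.529 0.124 0.122]
grip_a 0.68 [316.5 195.1  21.4  32.3] [ 0.526 -0.025  0.122]
grip_a 0.55 [333.6 232.8  27.5  43.6] [ 0.51  -0.157  0.122]
grip_a 0.55 [297.9 162.2  23.8  24.9] [0.533 0.114 0.122]
jar_a 0.93 [296.6 216.5  18.7  33. ] [ 0.466 -0.042  0.09 ]
jar_a 0.68 [321.4 248.2  23.5  29.2] [ 0.479 -0.161  0.09 ]
jar_a 0.63 [245.8 130.9  16.5  24.6] [0.462 0.36  0.09 ]
beaker 0.6 [448.4 319.7  47.9  63. ] [ 0.628 -0.442  0.09 ]
[0.21106352 0.5348655  0.23134112] [[-9.30218917e-01  3.67005129e-01  5.19102502e-05]
 [ 3.67005130e-01  9.30218917e-01  1.98222012e-05]
 [-4.10130472e-05  3.74903147e-05 -9.99999998e-01]] [ 0.46912309  0.54574818 -0.27222564] 0.7
```

View pics/top0.png

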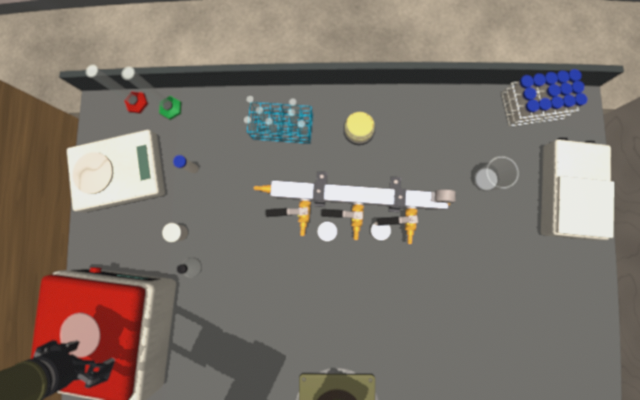

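View pics/side0.png

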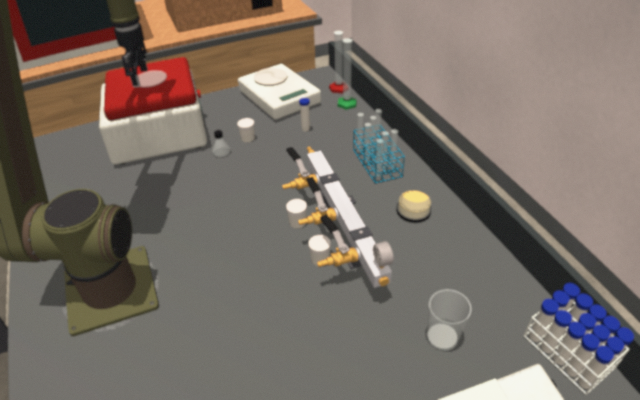

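Top view: the header runs from (255,187) to (455,200), with valves at about (303,212), (357,214) and (411,220). All levers point left (+y). I'll zoom in to fit the pose.

```bash
python3 - <<'E'
import cv2
a=cv2.imread("pics/top0.png")[165:255,245:465]; cv2.imwrite("pics/tc.png",cv2.resize(a,None,fx=3.6,fy=3.6,interpolation=cv2.INTER_CUBIC))
a=cv2.imread("pics/side0.png")[140:290,270:410]; cv2.imwrite("pics/sc.png",cv2.resize(a,None,fx=4,fy=4,interpolation=cv2.INTER_CUBIC))
E
```

```text
(no output)
```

View pics/tc.png

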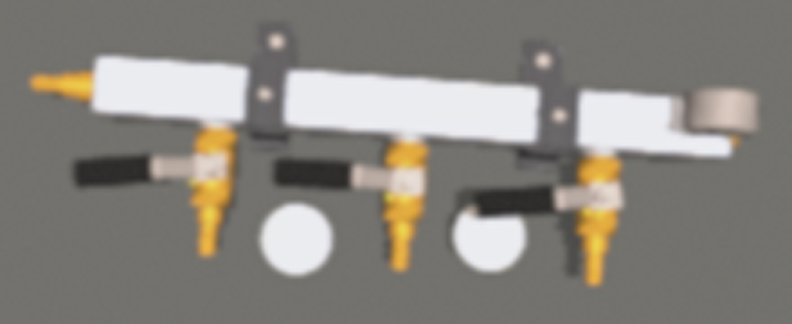

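View pics/sc.png

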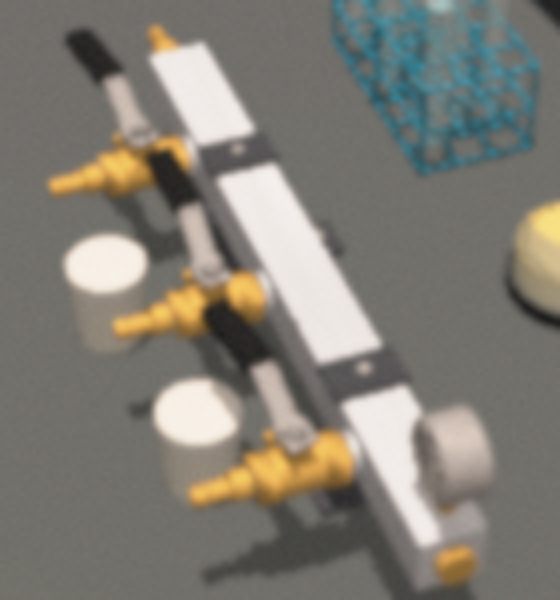

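Top crop: levers a and c are off the bar line by about 0.15 rad and b is nearly parallel to it. Hubs are at crop (212,167), (406,181) and (603,196), and sleeve ends at (75,173), (275,172) and (473,205).

```bash
python3 - <<'E'
from h import *
ct=r.capture("top"); cs=r.capture("side")
T=lambda u,v:(245+(u+.5)/3.6-.5,165+(v+.5)/3.6-.5)
S=lambda u,v:(270+(u+.5)/4-.5,140+(v+.5)/4-.5)
for n,p in dict(Lrear=(95,57),Lfront=(92,111),Rfront=(732,157)).items(): print("top",n,np.round(at(ct,T(*p),.095),4))
for n,p in dict(Lrear=(206,42),Lfront=(152,55),Rfront=(418,590-5)).items(): print("side",n,np.round(at(cs,S(*p),.095),4))
H=dict(c=((212,167),(75,173)),b=((406,181),(275,172)),a=((603,196),(473,205)))
HS=dict(c=((140,132),(78,38)),b=((210,270),(160,155)),a=((294,434),(215,315)))
for k in "abc":
    for c,f,D in((ct,T,H),(cs,S,HS)):
        h,t=[at(c,f(*p),z) for p,z in zip(D[k],(.122,.122))]
        print(k,np.round(h,4),np.round(t,4),"len",np.linalg.norm(t-h).round(4),"ang",np.round(np.arctan2(-(t-h)[0],(t-h)[1]),3))
for u in ((296,239),(489,236)): print("jar",np.round(at(ct,T(*u),.06),3))
E
```

```text
top Lrear [0.6191 0.1716 0.095 ]
top Lfront [0.5796 0.1731 0.095 ]
top Rfront [ 0.5452 -0.2862  0.095 ]
side Lrear [0.6221 0.1699 0.095 ]
side Lfront [0.5827 0.1721 0.095 ]
side Rfront [ 0.5334 -0.3077  0.095 ]
a [ 0.5158 -0.1877  0.122 ] [ 0.5098 -0.0977  0.122 ] len 0.0901 ang 0.067
a [ 0.5099 -0.2076  0.122 ] [ 0.5084 -0.1058  0.122 ] len 0.1018 ang 0.015
b [ 0.5265 -0.0516  0.122 ] [0.5329 0.0393 0.122 ] len 0.0911 ang -0.07
b [ 0.5209 -0.07    0.122 ] [0.5349 0.0398 0.122 ] len 0.1107 ang -0.126
c [0.5365 0.0832 0.122 ] [0.5324 0.1794 0.122 ] len 0.0962 ang 0.043
c [0.5322 0.0662 0.122 ] [0.5323 0.1772 0.122 ] len 0.111 ang -0.001
jar [0.488 0.026 0.06 ]
jar [ 0.491 -0.116  0.06 ]
```

Request:
move_arm:
  rows:
    - [[0.04,0.027,-0.032,0.02,-0.095],[0.04,0.054,-0.064,0.02,-0.19],[0.04,0.081,-0.096,0.02,-0.286],[0.04,0.107,-0.128,0.02,-0.38],[0.04,0.134,-0.16,0.02,-0.477],[0.04,0.161,-0.192,0.02,-0.572],[0.04,0.188,-0.224,0.0,-0.668],[0.04,0.215,-0.255,-0.02,-0.763],[0.04,0.242,-0.287,-0.03,-0.859],[0.04,0.268,-0.319,-0.04,-0.954],[0.04,0.295,-0.351,-0.05,-1.05],[0.04,0.322,-0.383,-0.061,-1.145],[0.04,0.322,-0.383,-0.061,-1.145],[0.04,0.322,-0.383,-0.061,-1.145],[0.04,0.322,-0.383,-0.061,-1.145]]
  grip_force: 20

```text
clock: 2.3
eef_pos: [0.5324, 0.1524, 0.1704]
tcp_rot: [[-0.051, 0.999, -0.001], [0.999, 0.051, 0.0], [0.0, -0.001, -1.0]]
ft_force: [0.2, -0.4, -1.0]
grip_width: 0.0396
finger_force: 0.0
```

```bash
python3 - <<'E'
from h import *
ct=r.capture("top"); cs=r.capture("side")
a=cv2.resize(ct["color"][150:260,230:400,::-1],None,fx=2.3,fy=2.3,interpolation=cv2.INTER_CUBIC); b=cv2.resize(cs["color"][100:250,230:400,::-1],None,fx=2.3,fy=2.3,interpolation=cv2.INTER_CUBIC)
cv2.imwrite("pics/h1.png",np.hstack([cv2.copyMakeBorder(a,0,b.shape[0]-a.shape[0],0,0,0),b]))
o=r.get_obs(); print(o["eef_pos"],o["tcp_rot"][:,1] if hasattr(o["tcp_rot"],"shape") else o["tcp_rot"],o["ft_force"],o["clock"],o["grip_width"])
E
```

```text
[0.53235404 0.15290641 0.17075127] [9.98656412e-01 5.18200004e-02 2.43217051e-04] [-0.19005115 -0.63614135  0.43911064] 2.4 0.0402067016967664
```

View pics/h1.png

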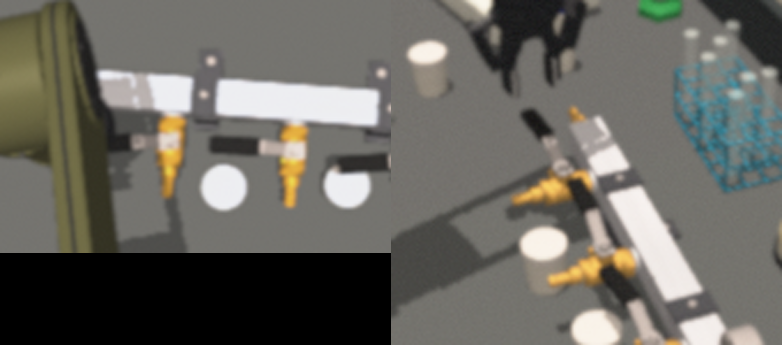

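Side view: the open fingertips, at about (513,90) and (548,85), sit above the lever c sleeve at (535,122). Descending now, watching the vertical force.

Request:
move_arm:
  rows:
    - [[0.04,0,0,-0.02,0],[0.04,0,0,-0.035,0],[0.04,0,0,-0.045,0],[0.04,0,0,-0.05,0],[0.04,0,0,-0.05,0]]

```text
clock: 2.9
eef_pos: [0.5325, 0.1523, 0.12]
tcp_rot: [[-0.051, 0.999, -0.001], [0.999, 0.051, -0.0], [-0.0, -0.001, -1.0]]
ft_force: [1.0, -0.2, 0.8]
grip_width: 0.0399
finger_force: 0.0
```

Request:
move_arm:
  rows:
    - [[0.04,0,0,-0.005,0],[0.04,0,0,-0.01,0],[0.04,0,0,-0.015,0],[0.04,0,0,-0.015,0],[0.026,0,0,-0.015,0],[0.026,0,0,-0.015,0],[0.026,0,0,-0.015,0]]

```text
clock: 3.6
eef_pos: [0.5333, 0.1519, 0.1055]
tcp_rot: [[-0.05, 0.999, 0.0], [0.999, 0.05, 0.0], [0.0, 0.0, -1.0]]
ft_force: [-0.2, 0.1, -0.3]
grip_width: 0.0261
finger_force: 0.0
```

Request:
move_arm:
  rows:
    - [[0.026,-0.0033,-0.0002,0,0.05],[0.026,-0.0066,-0.0007,0,0.1],[0.026,-0.0098,-0.0012,0,0.15],[0.026,-0.013,-0.002,0,0.2],[0.026,-0.0162,-0.0029,0,0.25]]

```text
clock: 4.1
eef_pos: [0.5185, 0.1489, 0.1057]
tcp_rot: [[-0.297, 0.955, 0.003], [0.955, 0.297, 0.0], [-0.001, 0.003, -1.0]]
ft_force: [2.3, -0.5, -0.8]
grip_width: 0.026
finger_force: 1.3
```

```bash
python3 - <<'E'
from math import *
p=.30
while p<1.75:
    out=[]
    for d in(.025,.05,.075): out.append((round(-66*(sin(p+d)-sin(p)),1),round(66*(cos(p+d)-cos(p)),1)))
    print(round(p,3),out); p+=.075
E
```

```text
0.3 [(-1.6, -0.5), (-3.1, -1.1), (-4.7, -1.6)]
0.375 [(-1.5, -0.6), (-3.0, -1.3), (-4.5, -2.0)]
0.45 [(-1.5, -0.7), (-2.9, -1.5), (-4.4, -2.3)]
0.525 [(-1.4, -0.8), (-2.8, -1.7), (-4.2, -2.6)]
0.6 [(-1.4, -0.9), (-2.7, -1.9), (-4.0, -2.9)]
0.675 [(-1.3, -1.0), (-2.5, -2.1), (-3.7, -3.2)]
0.75 [(-1.2, -1.1), (-2.4, -2.3), (-3.5, -3.5)]
0.825 [(-1.1, -1.2), (-2.2, -2.5), (-3.2, -3.8)]
0.9 [(-1.0, -1.3), (-2.0, -2.6), (-2.9, -4.0)]
0.975 [(-0.9, -1.4), (-1.8, -2.8), (-2.6, -4.2)]
1.05 [(-0.8, -1.4), (-1.6, -2.9), (-2.3, -4.4)]
1.125 [(-0.7, -1.5), (-1.3, -3.0), (-2.0, -4.5)]
1.2 [(-0.6, -1.5), (-1.1, -3.1), (-1.6, -4.7)]
1.275 [(-0.5, -1.6), (-0.9, -3.2), (-1.3, -4.8)]
1.35 [(-0.3, -1.6), (-0.6, -3.2), (-0.9, -4.9)]
1.425 [(-0.2, -1.6), (-0.4, -3.3), (-0.5, -4.9)]
1.5 [(-0.1, -1.6), (-0.2, -3.3), (-0.2, -4.9)]
1.575 [(0.0, -1.6), (0.1, -3.3), (0.2, -4.9)]
1.65 [(0.2, -1.6), (0.3, -3.3), (0.6, -4.9)]
1.725 [(0.3, -1.6), (0.6, -3.2), (0.9, -4.9)]
```

Request:
move_arm:
  rows:
    - [[0.026,-0.0016,-0.0005,0,0.025],[0.026,-0.0031,-0.0011,0,0.05],[0.026,-0.0047,-0.0016,0,0.075],[0.026,-0.0047,-0.0016,0,0.075]]

```text
clock: 4.5
eef_pos: [0.5124, 0.1473, 0.1056]
tcp_rot: [[-0.367, 0.93, 0.001], [0.93, 0.367, 0.0], [-0.0, 0.001, -1.0]]
ft_force: [2.8, -1.6, 1.2]
grip_width: 0.0262
finger_force: 1.0
```

Request:
move_arm:
  rows:
    - [[0.026,-0.0015,-0.0006,0,0.025],[0.026,-0.003,-0.0013,0,0.05],[0.026,-0.0045,-0.002,0,0.075],[0.026,-0.0045,-0.002,0,0.075]]

```text
clock: 4.9
eef_pos: [0.5073, 0.1454, 0.1054]
tcp_rot: [[-0.436, 0.9, -0.0], [0.9, 0.436, 0.0], [0.0, -0.0, -1.0]]
ft_force: [2.4, 0.0, 1.1]
grip_width: 0.0259
finger_force: 0.9
```

Request:
move_arm:
  rows:
    - [[0.026,-0.0015,-0.0007,0,0.025],[0.026,-0.0029,-0.0015,0,0.05],[0.026,-0.0044,-0.0023,0,0.075],[0.026,-0.0044,-0.0023,0,0.075]]

```text
clock: 5.3
eef_pos: [0.5028, 0.143, 0.1053]
tcp_rot: [[-0.502, 0.865, -0.001], [0.865, 0.502, -0.0], [0.0, -0.001, -1.0]]
ft_force: [1.5, 0.0, 0.4]
grip_width: 0.026
finger_force: 0.9
```

Request:
move_arm:
  rows:
    - [[0.026,-0.0014,-0.0008,0,0.025],[0.026,-0.0028,-0.0017,0,0.05],[0.026,-0.0042,-0.0026,0,0.075],[0.026,-0.0042,-0.0026,0,0.075]]

```text
clock: 5.7
eef_pos: [0.4985, 0.1403, 0.1052]
tcp_rot: [[-0.565, 0.825, -0.001], [0.825, 0.565, -0.0], [0.0, -0.001, -1.0]]
ft_force: [3.4, 0.1, 0.8]
grip_width: 0.0262
finger_force: 0.8
```

Request:
move_arm:
  rows:
    - [[0.026,-0.0014,-0.0009,0,0.025],[0.026,-0.0027,-0.0019,0,0.05],[0.026,-0.004,-0.0029,0,0.075],[0.026,-0.004,-0.0029,0,0.075]]

```text
clock: 6.1
eef_pos: [0.4945, 0.1374, 0.1052]
tcp_rot: [[-0.626, 0.78, -0.001], [0.78, 0.626, -0.0], [0.0, -0.001, -1.0]]
ft_force: [1.9, 0.1, -0.3]
grip_width: 0.0257
finger_force: 0.8
```

Request:
move_arm:
  rows:
    - [[0.026,-0.0013,-0.001,0,0.025],[0.026,-0.0025,-0.0021,0,0.05],[0.026,-0.0037,-0.0032,0,0.075],[0.026,-0.0037,-0.0032,0,0.075]]

```text
clock: 6.5
eef_pos: [0.4909, 0.1342, 0.1053]
tcp_rot: [[-0.682, 0.731, -0.001], [0.731, 0.682, -0.0], [0.0, -0.001, -1.0]]
ft_force: [1.4, -0.8, 0.3]
grip_width: 0.0265
finger_force: 0.8
```

Request:
move_arm:
  rows:
    - [[0.026,-0.0012,-0.0011,0,0.025],[0.026,-0.0024,-0.0023,0,0.05],[0.026,-0.0035,-0.0035,0,0.075],[0.026,-0.0035,-0.0035,0,0.075]]

```text
clock: 6.9
eef_pos: [0.4875, 0.1307, 0.1053]
tcp_rot: [[-0.735, 0.678, -0.001], [0.678, 0.735, -0.0], [0.0, -0.0, -1.0]]
ft_force: [1.6, -0.2, -0.5]
grip_width: 0.0265
finger_force: 0.8
```

Request:
move_arm:
  rows:
    - [[0.026,-0.0011,-0.0012,0,0.025],[0.026,-0.0022,-0.0025,0,0.05],[0.026,-0.0032,-0.0038,0,0.075],[0.026,-0.0032,-0.0038,0,0.075]]

```text
clock: 7.3
eef_pos: [0.4843, 0.1269, 0.1053]
tcp_rot: [[-0.784, 0.621, -0.0], [0.621, 0.784, -0.0], [0.0, -0.0, -1.0]]
ft_force: [1.2, 1.1, 0.4]
grip_width: 0.0261
finger_force: 0.7
```

Request:
move_arm:
  rows:
    - [[0.026,-0.001,-0.0013,0,0.025],[0.026,-0.002,-0.0026,0,0.05],[0.026,-0.0029,-0.004,0,0.075],[0.026,-0.0029,-0.004,0,0.075]]

```text
clock: 7.7
eef_pos: [0.4815, 0.1228, 0.1053]
tcp_rot: [[-0.828, 0.56, -0.0], [0.56, 0.828, -0.0], [0.0, -0.0, -1.0]]
ft_force: [1.0, 0.4, -0.3]
grip_width: 0.0258
finger_force: 0.7
```

Request:
move_arm:
  rows:
    - [[0.026,-0.0009,-0.0014,0,0.025],[0.026,-0.0018,-0.0028,0,0.05],[0.026,-0.0026,-0.0042,0,0.075],[0.026,-0.0026,-0.0042,0,0.075]]

```text
clock: 8.1
eef_pos: [0.4789, 0.1186, 0.1053]
tcp_rot: [[-0.868, 0.497, -0.0], [0.497, 0.868, -0.0], [0.0, -0.0, -1.0]]
ft_force: [1.7, 1.0, 0.3]
grip_width: 0.0265
finger_force: 0.7
```

Request:
move_arm:
  rows:
    - [[0.026,-0.0023,-0.0044,0,0.075],[0.026,-0.0043,-0.0089,0,0.15],[0.026,-0.0059,-0.0136,0,0.225],[0.026,-0.0072,-0.0184,0,0.3],[0.026,-0.0081,-0.0233,0,0.375],[0.026,-0.0086,-0.0282,0,0.45],[0.026,-0.0086,-0.0282,0,0.45]]

```text
clock: 8.8
eef_pos: [0.4696, 0.0902, 0.1052]
tcp_rot: [[-0.997, 0.071, -0.002], [0.071, 0.997, -0.0], [0.002, -0.0, -1.0]]
ft_force: [-0.2, 0.8, -0.1]
grip_width: 0.0261
finger_force: 0.0
```

Request:
move_arm:
  rows:
    - [[0.026,-0.0001,-0.0016,0,0.025],[0.026,-0.0001,-0.0016,0,0.025]]

```text
clock: 9.0
eef_pos: [0.4696, 0.0891, 0.1051]
tcp_rot: [[-0.999, 0.046, -0.002], [0.046, 0.999, 0.0], [0.002, -0.0, -1.0]]
ft_force: [0.3, 0.8, 0.3]
grip_width: 0.0262
finger_force: 0.7
```

Request:
move_arm:
  rows:
    - [[0.026,-0.0001,-0.0016,0,0.025],[0.026,0,-0.0033,0,0.05],[0.026,0,-0.0033,0,0.05]]

```text
clock: 9.3
eef_pos: [0.4701, 0.0884, 0.1052]
tcp_rot: [[-1.0, -0.003, -0.001], [-0.003, 1.0, 0.005], [0.001, 0.005, -1.0]]
ft_force: [0.4, 10.3, -1.2]
grip_width: 0.0258
finger_force: 5.7
```

Request:
move_arm:
  rows:
    - [[0.026,0,-0.0016,0,0.025],[0.026,0,-0.0016,0,0.025]]

```text
clock: 9.5
eef_pos: [0.4704, 0.0883, 0.1052]
tcp_rot: [[-1.0, -0.027, 0.0], [-0.027, 1.0, 0.008], [-0.0, 0.008, -1.0]]
ft_force: [0.4, 16.9, -2.0]
grip_width: 0.0264
finger_force: 8.6
```

Request:
move_arm:
  rows:
    - [[0.026,0,0.004,0,0],[0.04,0,0.004,0,0],[0.04,0,0.004,0.03,0],[0.04,0,0.004,0.06,0],[0.04,0.005,-0.005,0.06,-0.14],[0.04,0.01,-0.01,0.06,-0.28],[0.04,0.015,-0.015,0.06,-0.42],[0.04,0.02,-0.02,0.06,-0.56],[0.04,0.025,-0.03,0.06,-0.7],[0.04,0.03,-0.035,0.06,-0.84],[0.04,0.035,-0.04,0.06,-0.98],[0.04,0.04,-0.05,0.06,-1.12],[0.04,0.045,-0.055,0.06,-1.26],[0.04,0.05,-0.06,0.06,-1.4],[0.04,0.055,-0.065,0.06,-1.54],[0.04,0.06,-0.071,0.06,-1.67],[0.04,0.06,-0.071,0.06,-1.67],[0.04,0.06,-0.071,0.06,-1.67]]

```text
clock: 11.3
eef_pos: [0.5298, 0.0127, 0.165]
tcp_rot: [[0.067, 0.998, -0.001], [0.998, -0.067, -0.0], [-0.001, -0.001, -1.0]]
ft_force: [-0.8, -0.0, -0.4]
grip_width: 0.0402
finger_force: 0.0
```

```bash
python3 - <<'E'
from h import *
ct=r.capture("top"); cs=r.capture("side")
a=cv2.resize(ct["color"][170:260,250:430,::-1],None,fx=2.2,fy=2.2,interpolation=cv2.INTER_CUBIC); b=cv2.resize(cs["color"][120:270,250:400,::-1],None,fx=2.6,fy=2.6,interpolation=cv2.INTER_CUBIC)
cv2.imwrite("pics/h2.png",np.hstack([cv2.copyMakeBorder(a,0,b.shape[0]-a.shape[0],0,0,0),b]))
E
```

```text
(no output)
```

View pics/h2.png

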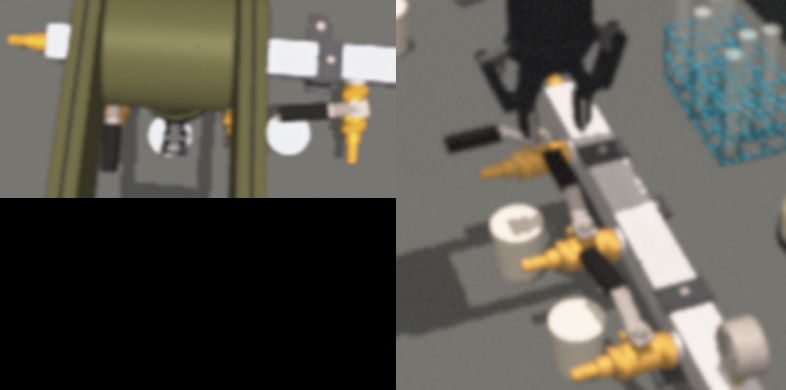

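Lever c is open, lying along its barb at (470,140) in the side crop. The fingers at (525,135) and (583,120) straddle the line of lever b.

Request:
move_arm:
  rows:
    - [[0.04,0,0,-0.02,0],[0.04,0,0,-0.035,0],[0.04,0,0,-0.045,0],[0.04,0,0,-0.045,0]]

```text
clock: 11.8
eef_pos: [0.529, 0.0134, 0.119]
tcp_rot: [[0.069, 0.998, -0.003], [0.998, -0.069, 0.0], [-0.0, -0.003, -1.0]]
ft_force: [0.7, 0.7, 0.7]
grip_width: 0.0399
finger_force: 0.0
```

Request:
move_arm:
  rows:
    - [[0.04,0,0,-0.007,0],[0.04,0,0,-0.015,0],[0.04,0,0,-0.015,0],[0.026,0,0,-0.015,0],[0.026,0,0,-0.015,0],[0.026,0,0,-0.015,0]]

```text
clock: 12.4
eef_pos: [0.5308, 0.0131, 0.1056]
tcp_rot: [[0.07, 0.998, 0.001], [0.998, -0.07, -0.0], [0.0, 0.001, -1.0]]
ft_force: [0.6, -0.8, -0.8]
grip_width: 0.026
finger_force: 0.0
```

```bash
python3 - <<'E'
from math import *
p=-.07
f=lambda d:(round(-66*(sin(p+d)-sin(p)),1),round(66*(cos(p+d)-cos(p)),1))
print([f(d) for d in(.07,.14,.21,.28,.35)])
p=.28
while p<1.1:
    print(round(p,3),[f(d) for d in(.025,.05,.075)]); p+=.075
E
```

```text
[(-4.6, 0.2), (-9.2, 0.0), (-13.8, -0.5), (-18.4, -1.3), (-22.9, -2.4)]
0.28 [(-1.6, -0.5), (-3.1, -1.0), (-4.7, -1.5)]
0.355 [(-1.5, -0.6), (-3.1, -1.2), (-4.6, -1.9)]
0.43 [(-1.5, -0.7), (-3.0, -1.5), (-4.4, -2.2)]
0.505 [(-1.4, -0.8), (-2.8, -1.7), (-4.2, -2.6)]
0.58 [(-1.4, -0.9), (-2.7, -1.9), (-4.0, -2.9)]
0.655 [(-1.3, -1.0), (-2.6, -2.1), (-3.8, -3.2)]
0.73 [(-1.2, -1.1), (-2.4, -2.3), (-3.6, -3.4)]
0.805 [(-1.1, -1.2), (-2.2, -2.4), (-3.3, -3.7)]
0.88 [(-1.0, -1.3), (-2.0, -2.6), (-3.0, -3.9)]
0.955 [(-0.9, -1.4), (-1.8, -2.7), (-2.7, -4.1)]
1.03 [(-0.8, -1.4), (-1.6, -2.9), (-2.4, -4.3)]
```

Request:
move_arm:
  rows:
    - [[0.026,-0.0046,0.0002,0,0.07],[0.026,-0.0092,0,0,0.14],[0.026,-0.0138,-0.0005,0,0.21],[0.026,-0.0184,-0.0013,0,0.28],[0.026,-0.0229,-0.0024,0,0.35],[0.026,-0.0229,-0.0024,0,0.35]]

```text
clock: 13.0
eef_pos: [0.5081, 0.0105, 0.1058]
tcp_rot: [[-0.276, 0.961, 0.002], [0.961, 0.276, -0.0], [-0.001, 0.002, -1.0]]
ft_force: [0.5, -0.7, 0.2]
grip_width: 0.0261
finger_force: 0.2
```

Request:
move_arm:
  rows:
    - [[0.026,-0.0016,-0.0005,0,0.025],[0.026,-0.0031,-0.001,0,0.05],[0.026,-0.0047,-0.0015,0,0.075],[0.026,-0.0047,-0.0015,0,0.075]]

```text
clock: 13.4
eef_pos: [0.503, 0.0092, 0.1055]
tcp_rot: [[-0.348, 0.937, 0.0], [0.937, 0.348, 0.0], [-0.0, 0.0, -1.0]]
ft_force: [1.6, 0.7, 1.1]
grip_width: 0.0262
finger_force: 0.9
```

Request:
move_arm:
  rows:
    - [[0.026,-0.0015,-0.0006,0,0.025],[0.026,-0.0031,-0.0012,0,0.05],[0.026,-0.0046,-0.0019,0,0.075],[0.026,-0.0046,-0.0019,0,0.075]]

```text
clock: 13.8
eef_pos: [0.4977, 0.0073, 0.1052]
tcp_rot: [[-0.418, 0.909, -0.001], [0.909, 0.418, 0.0], [0.0, -0.001, -1.0]]
ft_force: [1.4, -0.8, 0.7]
grip_width: 0.0259
finger_force: 0.7
```

Request:
move_arm:
  rows:
    - [[0.026,-0.0015,-0.0007,0,0.025],[0.026,-0.003,-0.0015,0,0.05],[0.026,-0.0044,-0.0022,0,0.075],[0.026,-0.0044,-0.0022,0,0.075]]

```text
clock: 14.2
eef_pos: [0.4933, 0.0051, 0.1052]
tcp_rot: [[-0.485, 0.875, -0.001], [0.875, 0.485, -0.0], [0.0, -0.001, -1.0]]
ft_force: [0.8, -1.1, 0.1]
grip_width: 0.026
finger_force: 0.6
```

Request:
move_arm:
  rows:
    - [[0.026,-0.0014,-0.0008,0,0.025],[0.026,-0.0028,-0.0017,0,0.05],[0.026,-0.0042,-0.0026,0,0.075],[0.026,-0.0042,-0.0026,0,0.075]]

```text
clock: 14.6
eef_pos: [0.4891, 0.0025, 0.1052]
tcp_rot: [[-0.549, 0.836, -0.001], [0.836, 0.549, -0.0], [0.0, -0.001, -1.0]]
ft_force: [1.4, -0.3, -0.2]
grip_width: 0.0261
finger_force: 0.6
```

Request:
move_arm:
  rows:
    - [[0.026,-0.0014,-0.0009,0,0.025],[0.026,-0.0027,-0.0019,0,0.05],[0.026,-0.004,-0.0029,0,0.075],[0.026,-0.004,-0.0029,0,0.075]]

```text
clock: 15.0
eef_pos: [0.4852, -0.0004, 0.1053]
tcp_rot: [[-0.61, 0.793, -0.001], [0.793, 0.61, -0.0], [0.0, -0.001, -1.0]]
ft_force: [1.5, 0.4, -0.7]
grip_width: 0.0257
finger_force: 0.5
```

Request:
move_arm:
  rows:
    - [[0.026,-0.0013,-0.001,0,0.025],[0.026,-0.0026,-0.0021,0,0.05],[0.026,-0.0038,-0.0032,0,0.075],[0.026,-0.0038,-0.0032,0,0.075]]

```text
clock: 15.4
eef_pos: [0.4814, -0.0037, 0.1053]
tcp_rot: [[-0.667, 0.745, -0.001], [0.745, 0.667, -0.0], [0.0, -0.0, -1.0]]
ft_force: [0.9, 0.0, -0.1]
grip_width: 0.0259
finger_force: 0.5
```

Request:
move_arm:
  rows:
    - [[0.026,-0.0012,-0.0011,0,0.025],[0.026,-0.0024,-0.0023,0,0.05],[0.026,-0.0036,-0.0034,0,0.075],[0.026,-0.0036,-0.0034,0,0.075]]

```text
clock: 15.8
eef_pos: [0.4779, -0.0071, 0.1053]
tcp_rot: [[-0.721, 0.692, -0.0], [0.692, 0.721, -0.0], [0.0, -0.0, -1.0]]
ft_force: [0.9, 1.3, -0.2]
grip_width: 0.0263
finger_force: 0.5
```

Request:
move_arm:
  rows:
    - [[0.026,-0.0011,-0.0012,0,0.025],[0.026,-0.0022,-0.0024,0,0.05],[0.026,-0.0033,-0.0037,0,0.075],[0.026,-0.0033,-0.0037,0,0.075]]

```text
clock: 16.2
eef_pos: [0.4747, -0.0108, 0.1053]
tcp_rot: [[-0.771, 0.636, -0.0], [0.636, 0.771, -0.0], [0.0, -0.0, -1.0]]
ft_force: [0.9, 0.7, -0.2]
grip_width: 0.0258
finger_force: 0.6
```

Request:
move_arm:
  rows:
    - [[0.026,-0.001,-0.0013,0,0.025],[0.026,-0.002,-0.0026,0,0.05],[0.026,-0.003,-0.0039,0,0.075],[0.026,-0.003,-0.0039,0,0.075]]

```text
clock: 16.6
eef_pos: [0.4717, -0.0147, 0.1053]
tcp_rot: [[-0.817, 0.577, -0.0], [0.577, 0.817, -0.0], [0.0, -0.0, -1.0]]
ft_force: [2.2, 0.3, 0.7]
grip_width: 0.0259
finger_force: 0.6
```

Request:
move_arm:
  rows:
    - [[0.026,-0.0009,-0.0014,0,0.025],[0.026,-0.0018,-0.0027,0,0.05],[0.026,-0.0027,-0.0041,0,0.075],[0.026,-0.0027,-0.0041,0,0.075]]

```text
clock: 17.0
eef_pos: [0.469, -0.0188, 0.1053]
tcp_rot: [[-0.858, 0.514, -0.0], [0.514, 0.858, -0.0], [0.0, -0.0, -1.0]]
ft_force: [1.7, -0.3, 0.7]
grip_width: 0.0258
finger_force: 0.5
```

Request:
move_arm:
  rows:
    - [[0.026,-0.0008,-0.0014,0,0.025],[0.026,-0.0016,-0.0029,0,0.05],[0.026,-0.0024,-0.0043,0,0.075],[0.026,-0.0024,-0.0043,0,0.075]]

```text
clock: 17.4
eef_pos: [0.4666, -0.0231, 0.1053]
tcp_rot: [[-0.894, 0.448, -0.0], [0.448, 0.894, -0.0], [0.0, -0.0, -1.0]]
ft_force: [0.9, 0.7, 0.3]
grip_width: 0.0263
finger_force: 0.5
```

```bash
python3 - <<'E'
from math import *
p=1.105
print([(round(-66*(sin(p+d)-sin(p)),1),round(66*(cos(p+d)-cos(p)),1)) for d in(.08,.16,.24,.32,.4,.45)])
E
```

```text
[(-2.2, -4.8), (-4.0, -9.8), (-5.4, -14.9), (-6.3, -20.1), (-6.9, -25.3), (-7.0, -28.6)]
```

b is free, so I'll sweep it to the stop.

Request:
move_arm:
  rows:
    - [[0.026,-0.0022,-0.0048,0,0.08],[0.026,-0.004,-0.0098,0,0.16],[0.026,-0.0054,-0.0149,0,0.24],[0.026,-0.0063,-0.0201,0,0.32],[0.026,-0.0069,-0.0253,0,0.4],[0.026,-0.007,-0.0286,0,0.45],[0.026,-0.007,-0.0286,0,0.45]]

```text
clock: 18.1
eef_pos: [0.4597, -0.0511, 0.1053]
tcp_rot: [[-1.0, 0.016, -0.0], [0.016, 1.0, 0.001], [0.0, 0.001, -1.0]]
ft_force: [1.5, 3.1, -0.1]
grip_width: 0.0256
finger_force: 1.8
```

Request:
move_arm:
  rows:
    - [[0.026,0,-0.0016,0,0.02],[0.026,0,-0.0032,0,0.04],[0.026,0,-0.0032,0,0.04]]

```text
clock: 18.4
eef_pos: [0.4601, -0.0512, 0.1052]
tcp_rot: [[-1.0, -0.021, 0.001], [-0.021, 1.0, 0.007], [-0.001, 0.007, -1.0]]
ft_force: [4.4, 14.9, -0.7]
grip_width: 0.0259
finger_force: 7.5
```

Request:
move_arm:
  rows:
    - [[0.026,0,0.004,0,0],[0.04,0,0.004,0,0],[0.04,0,0.004,0.03,0],[0.04,0,0.004,0.06,0],[0.04,0.005,-0.005,0.06,-0.14],[0.04,0.01,-0.01,0.06,-0.28],[0.04,0.015,-0.015,0.06,-0.42],[0.04,0.02,-0.02,0.06,-0.56],[0.04,0.025,-0.03,0.06,-0.7],[0.04,0.03,-0.035,0.06,-0.84],[0.04,0.035,-0.04,0.06,-0.98],[0.04,0.04,-0.05,0.06,-1.12],[0.04,0.045,-0.055,0.06,-1.26],[0.04,0.05,-0.065,0.06,-1.4],[0.04,0.0515,-0.071,0.06,-1.537],[0.04,0.0515,-0.071,0.06,-1.537],[0.04,0.0515,-0.071,0.06,-1.537]]

```text
clock: 20.1
eef_pos: [0.5105, -0.1259, 0.165]
tcp_rot: [[-0.061, 0.998, -0.002], [0.998, 0.061, -0.0], [0.0, -0.002, -1.0]]
ft_force: [-1.2, 0.1, 0.5]
grip_width: 0.0406
finger_force: 0.0
```

```bash
python3 - <<'E'
from h import *
ct=r.capture("top"); cs=r.capture("side")
a=cv2.resize(ct["color"][170:260,250:430,::-1],None,fx=2.2,fy=2.2,interpolation=cv2.INTER_CUBIC); b=cv2.resize(cs["color"][140:290,250:400,::-1],None,fx=2.6,fy=2.6,interpolation=cv2.INTER_CUBIC)
cv2.imwrite("pics/h3.png",np.hstack([cv2.copyMakeBorder(a,0,b.shape[0]-a.shape[0],0,0,0),b]))
E
```

```text
(no output)
```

View pics/h3.png

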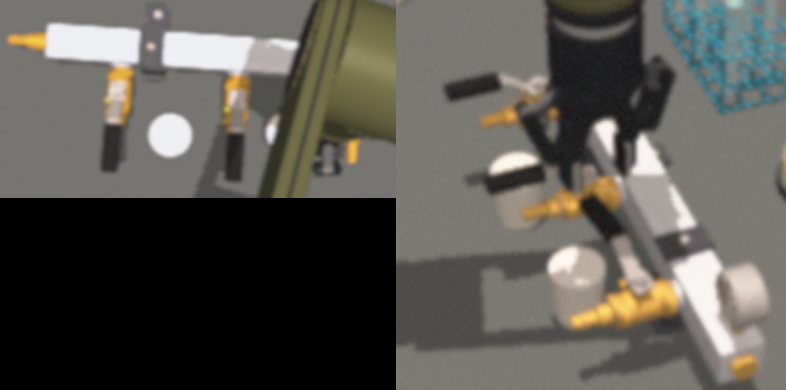

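Levers b and c are open over their barbs: (112,148) and (235,158) in the top crop. The fingers at (570,180) and (625,165) straddle lever a, whose tip is at (595,205).

Request:
move_arm:
  rows:
    - [[0.04,0,0,-0.02,0],[0.04,0,0,-0.035,0],[0.04,0,0,-0.045,0],[0.04,0,0,-0.045,0]]

```text
clock: 20.6
eef_pos: [0.51, -0.1251, 0.119]
tcp_rot: [[-0.059, 0.998, -0.003], [0.998, 0.059, 0.001], [0.001, -0.003, -1.0]]
ft_force: [0.1, 0.4, -0.2]
grip_width: 0.0401
finger_force: 0.0
```

Request:
move_arm:
  rows:
    - [[0.04,0,0,-0.007,0],[0.04,0,0,-0.015,0],[0.04,0,0,-0.015,0],[0.026,0,0,-0.015,0],[0.026,0,0,-0.015,0],[0.026,0,0,-0.015,0]]

```text
clock: 21.2
eef_pos: [0.5116, -0.1258, 0.1056]
tcp_rot: [[-0.058, 0.998, 0.001], [0.998, 0.058, -0.0], [-0.0, 0.001, -1.0]]
ft_force: [-0.2, 0.2, -0.2]
grip_width: 0.0259
finger_force: 0.0
```

Request:
move_arm:
  rows:
    - [[0.026,-0.0033,-0.0002,0,0.05],[0.026,-0.0066,-0.0007,0,0.1],[0.026,-0.0098,-0.0012,0,0.15],[0.026,-0.013,-0.002,0,0.2],[0.026,-0.0162,-0.0029,0,0.25],[0.026,-0.0162,-0.0029,0,0.25]]

```text
clock: 21.8
eef_pos: [0.4957, -0.129, 0.1058]
tcp_rot: [[-0.303, 0.953, 0.002], [0.953, 0.303, -0.001], [-0.001, 0.001, -1.0]]
ft_force: [0.5, -0.3, -0.8]
grip_width: 0.0258
finger_force: 0.3
```

Now I'll use the same small steps as on c, starting from φ≈0.31.

Request:
move_arm:
  rows:
    - [[0.026,-0.0016,-0.0005,0,0.025],[0.026,-0.0031,-0.0011,0,0.05],[0.026,-0.0047,-0.0016,0,0.075],[0.026,-0.0047,-0.0016,0,0.075]]

```text
clock: 22.2
eef_pos: [0.4904, -0.1303, 0.1054]
tcp_rot: [[-0.374, 0.927, 0.0], [0.927, 0.374, -0.0], [-0.0, 0.0, -1.0]]
ft_force: [1.6, -1.0, -0.1]
grip_width: 0.0261
finger_force: 0.7
```

Request:
move_arm:
  rows:
    - [[0.026,-0.0015,-0.0006,0,0.025],[0.026,-0.003,-0.0013,0,0.05],[0.026,-0.0045,-0.002,0,0.075],[0.026,-0.0045,-0.002,0,0.075]]

```text
clock: 22.6
eef_pos: [0.4855, -0.1322, 0.1052]
tcp_rot: [[-0.443, 0.897, -0.001], [0.897, 0.443, 0.0], [0.0, -0.001, -1.0]]
ft_force: [1.0, -0.6, 1.0]
grip_width: 0.0258
finger_force: 0.5
```

Request:
move_arm:
  rows:
    - [[0.026,-0.0015,-0.0007,0,0.025],[0.026,-0.0029,-0.0015,0,0.05],[0.026,-0.0044,-0.0023,0,0.075],[0.026,-0.0044,-0.0023,0,0.075]]

```text
clock: 23.0
eef_pos: [0.4811, -0.1346, 0.1052]
tcp_rot: [[-0.509, 0.861, -0.001], [0.861, 0.509, 0.0], [0.0, -0.001, -1.0]]
ft_force: [0.7, 0.2, 0.6]
grip_width: 0.0256
finger_force: 0.4
```

Request:
move_arm:
  rows:
    - [[0.026,-0.0014,-0.0008,0,0.025],[0.026,-0.0028,-0.0017,0,0.05],[0.026,-0.0042,-0.0026,0,0.075],[0.026,-0.0042,-0.0026,0,0.075]]

```text
clock: 23.4
eef_pos: [0.4769, -0.1372, 0.1052]
tcp_rot: [[-0.572, 0.82, -0.001], [0.82, 0.572, 0.0], [0.0, -0.0, -1.0]]
ft_force: [0.7, -0.3, 0.2]
grip_width: 0.0261
finger_force: 0.4
```

Request:
move_arm:
  rows:
    - [[0.026,-0.0014,-0.0009,0,0.025],[0.026,-0.0027,-0.0019,0,0.05],[0.026,-0.004,-0.0029,0,0.075],[0.026,-0.004,-0.0029,0,0.075]]

```text
clock: 23.8
eef_pos: [0.4734, -0.1401, 0.1053]
tcp_rot: [[-0.632, 0.775, 0.0], [0.775, 0.632, 0.0], [-0.0, 0.0, -1.0]]
ft_force: [2.1, 0.8, -1.1]
grip_width: 0.0259
finger_force: 1.1
```

Resistance is climbing (finger force 0.4 to 1.1 N), so I'll take smaller steps.

Request:
move_arm:
  rows:
    - [[0.026,-0.0013,-0.001,0,0.025],[0.026,-0.002,-0.0016,0,0.038],[0.026,-0.002,-0.0016,0,0.038]]

```text
clock: 24.1
eef_pos: [0.4718, -0.1415, 0.1053]
tcp_rot: [[-0.66, 0.751, 0.001], [0.751, 0.66, 0.0], [-0.0, 0.001, -1.0]]
ft_force: [4.8, 2.0, -2.4]
grip_width: 0.0262
finger_force: 2.4
```

Request:
move_arm:
  rows:
    - [[0.026,-0.001,-0.0009,0,0.02],[0.026,-0.0017,-0.0016,0,0.035],[0.026,-0.0017,-0.0016,0,0.035],[0.026,-0.0017,-0.0016,0,0.035]]

```text
clock: 24.5
eef_pos: [0.4704, -0.1429, 0.1053]
tcp_rot: [[-0.686, 0.728, 0.001], [0.728, 0.686, 0.001], [-0.001, 0.001, -1.0]]
ft_force: [5.7, 2.6, -3.2]
grip_width: 0.0258
finger_force: 3.0
```

Request:
move_arm:
  rows:
    - [[0.026,-0.0008,-0.0008,0,0.016],[0.026,-0.0012,-0.0012,0,0.024],[0.026,-0.0012,-0.0012,0,0.024],[0.026,-0.0012,-0.0012,0,0.024]]

```text
clock: 24.9
eef_pos: [0.4696, -0.1438, 0.1053]
tcp_rot: [[-0.703, 0.711, 0.002], [0.711, 0.703, 0.001], [-0.001, 0.002, -1.0]]
ft_force: [6.6, 4.6, -3.9]
grip_width: 0.026
finger_force: 3.7
```

```bash
python3 - <<'E'
from math import *
p=.78
print([(d,round(-66*(sin(p-d)-sin(p)),1),round(66*(cos(p-d)-cos(p)),1)) for d in(.08,.16,.24,.32,.4,.48,.56,.64,.72,.78,.84,.88)])
E
```

```text
[(0.08, 3.9, 3.6), (0.16, 8.1, 6.8), (0.24, 12.5, 9.7), (0.32, 17.1, 12.2), (0.4, 21.9, 14.4), (0.48, 26.9, 16.1), (0.56, 32.0, 17.5), (0.64, 37.2, 18.4), (0.72, 42.5, 19.0), (0.78, 46.4, 19.1), (0.84, 50.4, 19.0), (0.88, 53.0, 18.7)]
```

It binds at about 8 N against a free level of about 1 N. Swinging it back to shut.

Request:
move_arm:
  rows:
    - [[0.026,0.0039,0.0036,0,-0.08],[0.026,0.0081,0.0068,0,-0.16],[0.026,0.0125,0.0097,0,-0.24],[0.026,0.0171,0.0122,0,-0.32],[0.026,0.0219,0.0144,0,-0.4],[0.026,0.0269,0.0161,0,-0.48],[0.026,0.032,0.0175,0,-0.56],[0.026,0.0372,0.0184,0,-0.64],[0.026,0.0425,0.019,0,-0.72],[0.026,0.0464,0.0191,0,-0.78],[0.026,0.0504,0.019,0,-0.84],[0.026,0.0504,0.019,0,-0.84]]

```text
clock: 26.1
eef_pos: [0.5166, -0.125, 0.1046]
tcp_rot: [[0.06, 0.998, -0.005], [0.998, -0.06, 0.001], [0.0, -0.005, -1.0]]
ft_force: [-2.7, 0.8, -0.9]
grip_width: 0.0258
finger_force: 0.8
```

Request:
move_arm:
  rows:
    - [[0.026,0.0016,0,0,-0.02],[0.026,0.0032,0,0,-0.04],[0.026,0.0032,0,0,-0.04]]

```text
clock: 26.4
eef_pos: [0.5217, -0.1254, 0.1051]
tcp_rot: [[0.1, 0.995, -0.001], [0.995, -0.1, 0.0], [0.0, -0.001, -1.0]]
ft_force: [-2.3, 1.4, -0.1]
grip_width: 0.0255
finger_force: 0.9
```

Request:
move_arm:
  rows:
    - [[0.026,0.0016,-0.0002,0,-0.02],[0.026,0.0032,-0.0004,0,-0.03],[0.026,0.0032,-0.0004,0,-0.03]]

```text
clock: 26.7
eef_pos: [0.5257, -0.1259, 0.1054]
tcp_rot: [[0.13, 0.992, 0.001], [0.992, -0.13, -0.0], [-0.0, 0.001, -1.0]]
ft_force: [-1.0, 2.1, -0.1]
grip_width: 0.0261
finger_force: 0.7
```

Request:
move_arm:
  rows:
    - [[0.026,0.0016,-0.0002,0,-0.01],[0.026,0.0025,-0.0003,0,-0.02],[0.026,0.0025,-0.0003,0,-0.02]]

```text
clock: 27.0
eef_pos: [0.5257, -0.1261, 0.1052]
tcp_rot: [[0.149, 0.989, -0.004], [0.989, -0.149, 0.0], [-0.001, -0.004, -1.0]]
ft_force: [-6.5, 1.1, 3.9]
grip_width: 0.026
finger_force: 3.2
```

Stop felt. I'll press a little more to be sure, then back off and retreat.

Request:
move_arm:
  rows:
    - [[0.026,0.0016,-0.0002,0,0],[0.026,0.0016,-0.0002,0,0]]

```text
clock: 27.2
eef_pos: [0.5257, -0.126, 0.1051]
tcp_rot: [[0.149, 0.989, -0.007], [0.989, -0.149, 0.001], [-0.0, -0.007, -1.0]]
ft_force: [-9.1, 0.4, 5.0]
grip_width: 0.0263
finger_force: 4.6
```

Request:
move_arm:
  rows:
    - [[0.026,-0.005,0,0,0.02],[0.04,-0.005,0,0,0.03],[0.04,-0.005,0,0,0.03],[0.04,-0.005,0,0.03,0.03],[0.04,-0.005,0,0.07,0.03],[0.04,-0.005,0,0.12,0.03],[0.04,-0.005,0.0,0.15,0.03],[0.04,-0.03,0.03,0.15,0.03],[0.04,-0.06,0.06,0.15,0.03],[0.04,-0.08,0.1,0.15,0.03],[0.04,-0.09,0.14,0.15,0.03],[0.04,-0.1,0.18,0.15,0.03],[0.04,-0.11,0.22,0.15,0.03],[0.04,-0.12,0.26,0.15,0.03],[0.04,-0.13,0.3,0.15,0.03],[0.04,-0.14,0.34,0.15,0.03],[0.04,-0.15,0.38,0.15,0.03],[0.04,-0.15,0.42,0.15,0.03],[0.04,-0.15,0.42,0.15,0.03],[0.04,-0.15,0.42,0.15,0.03]]

```text
clock: 29.2
eef_pos: [0.3797, 0.2947, 0.2553]
tcp_rot: [[0.117, 0.993, 0.001], [0.993, -0.117, 0.0], [0.0, 0.001, -1.0]]
ft_force: [-0.8, 0.8, -1.2]
grip_width: 0.0399
finger_force: 0.0
```

```bash
python3 - <<'E'
from h import *
c=r.capture("top")
cv2.imwrite("pics/end.png",cv2.resize(c["color"][165:265,245:465,::-1],None,fx=3.6,fy=3.6,interpolation=cv2.INTER_CUBIC))
E
```

```text
(no output)
```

View pics/end.png

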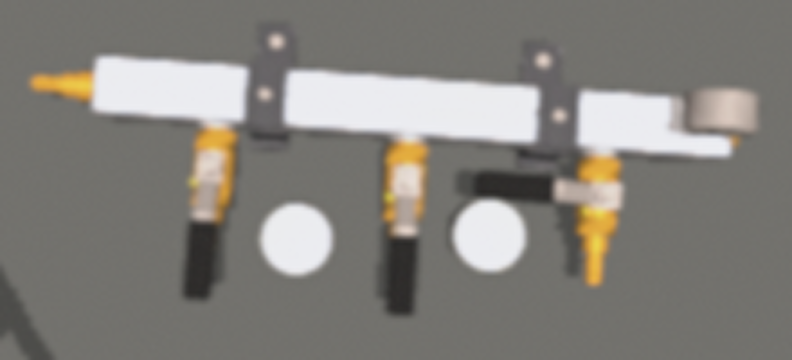

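The end picture shows lever a parallel to the bar (shut), b and c over their barbs (open), and the jars still at (296,239) and (489,236).

```bash
python3 -c "
from bench import r
print(r.close_job())"
```

```text
the job is handed in; nothing more can be done
None
```

Job handed in, with no verdict returned: valve a binds (felt to about 8 N, not forced) and is back against its shut stop, b and c turned freely and are open at their stops, and in the last picture the two jars between the valves had not moved.

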